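# Lock the grinding cup onto the spice grinder

## Robot

A 7-joint arm with a two-finger parallel gripper is mounted at the origin on the work surface. World frame = base frame: x ahead of the robot, y to its left, z up, the work surface at z = 0. Lengths are in m, angles in rad, forces in N, time in s.
With the tool pointing down it reaches from about 0.4 to 0.85 m from the base axis. Payload 4.4 kg.
Tool frame: the origin (TCP) lies midway between the tips of the shut fingers; the grasp point (between the pads) lies 19 mm behind it (bot.hold_point_z is the distance from the TCP to the grasp point, in m); z points along the fingers, y is the line along which they close (so a half turn about z gives the same grasp; the last joint's range is limited). The gripper opens to 94 mm and grips with 3 to 60 N. Pads are 16 mm wide; open, the fingers measure 119 mm over their backs; the gripper's body (75 mm by 177 mm) begins 78 mm behind the grasp point.
Start: joints at [1.078, 0.628, 0.038, 1.517, -0.027, 0.996, -0.02], TCP at [0.269, -0.592, 0.205] pointing down, gripper open.
Joint ranges: [-3.06, 3.06], [-0.37, 2.12], [-1.25, 1.32], [0.18, 2.47], [-1.1, 4.24], [0.23, 1.98], [-2.94, 2.94]. Speed limits (rad/s): [2.57, 2.57, 3.14, 3.14, 3.14, 3.14, 3.14].

## Interface

Orientations are given as a rotation vector (axis times angle).
In Python, from rig import bot gives the robot as it stands.
- The arm moves only by the shell command python3 -m jog 'ROWS' [OPENING]. ROWS is JSON, a list of rows, each a list of 6 numbers: the shift along the tool's x, y, z each as a share of 0.04 m, from -1 to 1, then the turn, a rotation vector about the tool's x, y, z each as a share of 5 degrees, from -1 to 1. In form: [[x, y, z, rx, ry, rz], ...]. A call has 1 to 8 rows; each row shifts and turns the commanded pose from where the row before left it, along the tool's axes as they then stand; what a row does not reach is not made up. A row lasts 1/10 s, in which the tool goes at most 50 mm and 8.59 degrees, less where a joint would pass 70% of its speed; a pose out of reach is approached as far as the arm can. A call with a number of a shift or a turn outside -1 to 1 is refused whole. A call with a gripper value outside its range is refused whole. OPENING is the closure, from 0 (fully open) to 1 (shut), set as the call begins (- or left out, the last holds). The fingers move at their own pace and stop on an object; the grip force is fixed at half the most. Time passes only in rows, so rows that do not move let the fingers close. It gives the time, the measured TCP pose, the force, the opening and the grip force at its end, in the units of the state.
- bot.get_state(): the state, without advancing time (a new reading comes with each control period).
- bot.camera(name): name is "scene" or "top"; returns the picture (384x512x3 uint8, blue, green, red); there is no depth.
- bot.get_calibration(name): a dict with "fx", "fy", "cx", "cy" (pixels), "position" and "orientation" of the camera in the world. Camera axes: x right, y up, looking along -z (the intrinsics and any distortion apply to the point x, -y, -z); pixel columns grow to the right and rows downward; lengths in m; the calibration is good to about 2 mm. A picture is of the moment at which its call begins. get_calibration takes no time and is no camera call.
- bot.job_done(): hands the job in; it is judged then, once.
The state is a dict: "time_s": time; "joint_pos": joint angles; "dq": joint speeds; "joint_torque": joint torques, N m; "tcp_pos": TCP position; "eef_rot": TCP orientation; "ft_force": force on the tool from outside, world axes, zero at the start; "ft_torque": the same for the moment, N m; "gripper_width": finger opening in m; "finger_force": force on a finger pad.
Only numpy, scipy, OpenCV 4.12 (cv2) and the standard library are available. Lean on these libraries where they do the work, as an engineer would, in place of code of your own. Each camera call takes 0.05 s, during which the arm holds its last target. There are 200 camera calls.

## Task

Put the spice grinder back together: pick up the steel grinding cup, stand it in the socket on top of the motor base with its two lugs in the gaps, push it fully down and, still pushing, turn it clockwise (seen from above) a quarter turn as far as it goes, then let it spring up into its locked position and let go. Leave the other things on the ledge where they stand.

Things in the scene. Friction and masses are not known exactly. Their poses are not given: they have to be found in the camera images.
- cup: Loose grinding cup, 0.15-0.31 kg: upside-down steel beaker, closed top, standing upright on its black blade collar on the marble ledge (top at z 0.020). 110 mm high. Collar 72 mm across, 0-22 mm up; the steel above tapers from 68 to 56 mm across. Origin: centre of the underside; z up along the axis; x runs through its two lugs (half a turn looks the same).
- cup_grip (a point): Point on the cup's axis 80 mm above its underside, middle of the straight round part, 56 mm across, from 56 to 98 mm up; above it a shallow dome to 110 mm. Place to grip, from above, fingers at any yaw.
- cup_lug (a point): Outer end of one of the cup's two equal lugs, which stick out of the collar opposite each other. Each reaches 45 mm from the axis and is 18 mm wide and 7 mm thick, from 4 to 11 mm above the cup's underside. The other lies at the mirrored -x side of the cup.
- grinder: Motor base, fixed on the ledge: white round housing 125 mm across, 115.5 mm high, round bayonet socket open at the top. Origin: centre of the underside, at ledge height; z up; x runs through the socket's two entry gaps at +x and -x (half a turn looks the same); grey ribs outside mark them. Seen from above the cup turns only clockwise from the gaps, about 1.4 rad, to a stop.
- socket_mouth (a point): Centre of the socket at the rim, 115.5 mm above the grinder's origin. Round the mouth runs a grey lip, inner radius 39 mm (the collar has 3 mm play), 115.5 to 105.5 mm above the origin, with two gaps each about 24 mm wide; the wall behind the lip has radius 48 mm. A cup set in askew stands on the lip, underside at 111.5 mm; with lugs in the gaps it rests on the sprung plate at 101 mm.
- socket_floor (a point): Centre of the socket floor, 92 mm above the grinder's origin. A cup pushed down to it (about 12 N less the cup's weight) has its lugs 2.5 mm clear below the lip; it can turn only with its underside less than 2.5 mm above the floor. The twist is light while pushing.
- locked_at (a point): Where the underside of the locked cup lies: socket axis, 98 mm above the grinder's origin. Within 0.1 rad of the end stop the lip's underside has a notch 3.5 mm deep; the spring lifts the cup into it when the push is eased, and it cannot turn back. Let up short of it, the cup hangs at 94.5 mm, not locked.
- drive_plate (a joint): Travel, in m, of the sprung steel drive plate (60 mm across) in the middle of the socket: 0 free (top 101 mm above the grinder's origin), 0.009 with the cup on the socket floor, about 0.003 with the cup locked. Spring: about 5 N at 0, 12 N at 0.009.
- dabba: Bystander: blue enamel round tin with a lid, 107 mm across, 107 mm high, standing on the ledge. Origin: centre of the underside, z up.
- sugar_pot: Bystander: small round steel pot with a hinged lid and a side handle, 84 mm across (handle reaches 59 mm from the axis along its x), 85 mm high. Origin: centre of the underside, z up.
- pepper_mill: Bystander: glass and steel pepper mill, 52 mm across, 114 mm high. Origin: centre of the underside, z up.
- spatula: Bystander: wooden spatula 280 mm long lying flat on the ledge along its x axis. Origin: under its middle.
Mind the look-alikes: they are no part of the job. Leave any orange look-alike of the cup alone.

How it is judged:
By the outcome, as a careful person would: the job done as asked, in the order asked, and still so for the second after the job is handed in, with the robot touching nothing.
It also fails if it takes over 48 s, if anything falls off the work surface, if the arm or the gripper's body presses on something with over 40 N, if the wrist force passes 120 N, or if a joint passes its speed limit or range.

## Working session

There is one attempt and no reset: what is moved stays moved. The work goes in short steps, Python scripts to look and compute and a shell command to move; the robot and the scene stay as the last step left them, time stands still between calls to the robot, and variables do not carry over. Pictures are saved under pics/ and viewed, at most 10 in all, crops included, and the job is handed in when it is done.

```bash
mkdir -p pics; ls; python3 - <<'E'
from rig import bot
import cv2
for n in ("scene","top"):
    cv2.imwrite(f"pics/{n}0.png",bot.camera(n)); print(n,bot.get_calibration(n))
s=bot.get_state(); print(s); print(bot.hold_point_z)
E
```

```text
pics
scene {'fx': 466.26102386750637, 'fy': 466.26102386750637, 'cx': 248.54638099604895, 'cy': 189.58019257702034, 'position': array([1.16617358, 0.55018614, 1.32213466]), 'orientation': array([0.32493522, 0.63388085, 2.09814439])}
top {'fx': 435.503085364666, 'fy': 435.503085364666, 'cx': 249.0889999588765, 'cy': 190.37372169166616, 'position': array([0.35658015, 0.09325525, 1.76636241]), 'orientation': array([ 0.06264823, -0.09154448, -1.54627184])}
{'time_s': 0.1, 'joint_pos': array([ 1.07817137,  0.62922959,  0.03845725,  1.51826154, -0.02702365,
        0.99628073, -0.02000785]), 'dq': array([ 0.00159985, -0.00196261,  0.00026358, -0.00146423,  0.00045711,
        0.00092706,  0.00145243]), 'joint_torque': array([ 2.98947867e-03, -5.50783968e+01,  1.14728518e+00, -1.87113243e+01,
       -5.22039004e-02,  1.92490581e-02,  5.12948225e-05]), 'tcp_pos': array([ 0.26887218, -0.59113497,  0.20466394]), 'eef_rot': array([-3.06874605e+00, -6.64986539e-01,  5.56333219e-04]), 'ft_force': array([-0.04773398, -0.17185975, -0.54982187]), 'ft_torque': array([-0.0190759 ,  0.04679647, -0.01095891]), 'finger_force': 0.0, 'gripper_width': 0.09407365265936614}
0.0188
```

View pics/scene0.png

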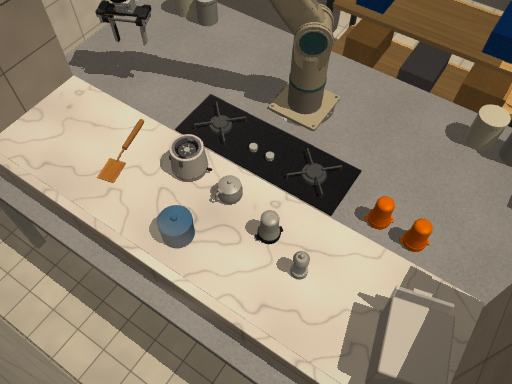

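View pics/top0.png

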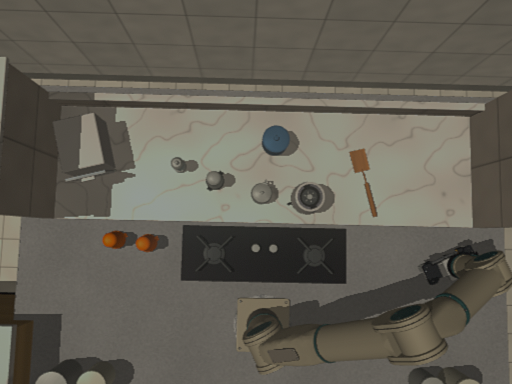

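The cup is at about (269,226) in scene and (215,180) in top. The grinder is at (188,157) in scene and (309,197) in top. I'll zoom in on both for the lugs and gaps.

```bash
python3 - <<'E'
import cv2,numpy as np
t=cv2.imread("pics/top0.png");s=cv2.imread("pics/scene0.png")
def c(im,u,v,r=25,k=8): return cv2.resize(im[v-r:v+r,u-r:u+r],None,fx=k,fy=k,interpolation=cv2.INTER_CUBIC)
a=np.hstack([c(t,215,180,25,6),c(t,309,197,25,6)]); b=np.hstack([c(s,269,226,25,6),c(s,188,157,25,6)])
cv2.imwrite("pics/crop0.png",np.vstack([a,b]))
E
```

```text
(no output)
```

View pics/crop0.png

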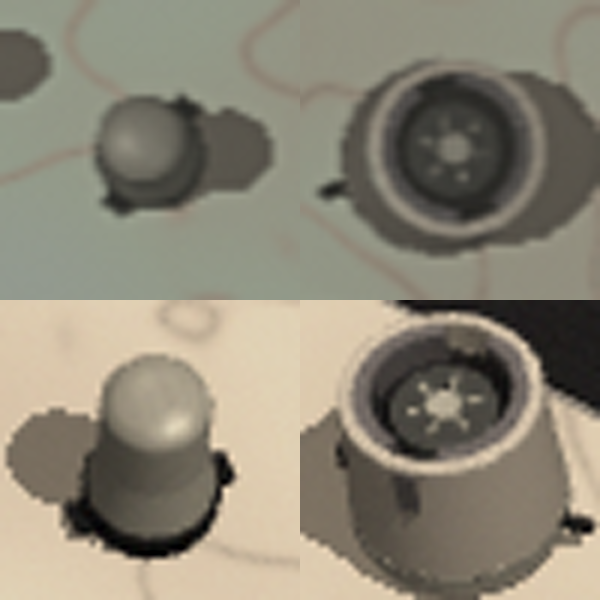

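Row 1 is top and row 2 is scene. In the crop, the cup's lugs are at (187,104) and (118,204) in top, and (75,518) and (224,470) in scene. The socket gaps are at (432,87) and (472,210) in top, and (467,340) and (407,452) in scene. The rim centre is near (455,150) in top.

```bash
cat > h.py <<'E'
import numpy as np
from scipy.spatial.transform import Rotation as R
from rig import bot
def ray(n,u,v,z):
    c=bot.get_calibration(n); d=R.from_rotvec(c["orientation"]).apply([(u-c["cx"])/c["fx"],-(v-c["cy"])/c["fy"],-1]); p=c["position"]
    return p+d*(z-p[2])/d[2]
def proj(n,X):
    c=bot.get_calibration(n); q=R.from_rotvec(c["orientation"]).inv().apply(np.asarray(X)-c["position"])
    return np.stack([c["cx"]-c["fx"]*q[...,0]/q[...,2], c["cy"]+c["fy"]*q[...,1]/q[...,2]],-1)
def circ(c,r,n=72):
    t=np.linspace(0,2*np.pi,n); return np.stack([c[0]+r*np.cos(t),c[1]+r*np.sin(t),c[2]+0*t],-1)
E
python3 - <<'E'
from h import *
def px(cx,cy,ou,ov,k=6): return ou+(cx+.5)/k-.5, ov+(cy+.5)/k-.5
def two(nm,cam,a,b,o,z):
    A,B=ray(cam,*px(*a,*o),z),ray(cam,*px(*b,*o),z); d=A-B
    print(nm,cam,((A+B)/2).round(4),"len",np.linalg.norm(d).round(4),"ang",np.degrees(np.arctan2(d[1],d[0]))%180)
two("cup","top",(187,104),(118,204),(190,155),.0275)
two("cup","scene",(75,218),(224,170),(244,201),.0275)
two("gap","top",(132,87),(172,210),(284,172),.1355)
two("gap","scene",(167,40),(107,152),(163,132),.1355)
print("rim top",ray("top",*px(155,150,284,172),.1355),"dome top",ray("top",*px(142,138,190,155),.118),"dome scene",ray("scene",*px(157,100,244,201),.12))
print("rim scene",ray("scene",*px(142,93,163,132),.1355))
print("rib scene",ray("scene",*px(107,175,163,132),.12))
for n,(u,v) in {"sugar":(261,193),"mill":(177,162),"dabba":(276,138)}.items(): print(n,ray("top",u,v,.11))
s=bot.get_state();print(R.from_rotvec(s["eef_rot"]).as_matrix().round(3))
E
```

```text
cup top [0.5664 0.2008 0.0275] len 0.0815 ang 147.23378817501714
cup scene [0.5653 0.2031 0.0275] len 0.0833 ang 144.1886428882913
gap top [ 0.501  -0.161   0.1355] len 0.0812 ang 18.579184074551897
gap scene [ 0.5053 -0.162   0.1355] len 0.0816 ang 15.39322922094783
rim top [ 0.5000275  -0.16292972  0.1355    ] dome top [0.56544747 0.20219565 0.118     ] dome scene [0.56225839 0.2021019  0.12      ]
rim scene [ 0.50266596 -0.16088327  0.1355    ]
rib scene [ 0.54855742 -0.15047159  0.12      ]
sugar [0.51159784 0.01873179 0.11      ]
mill [0.62323184 0.34330962 0.11      ]
dabba [ 0.72687971 -0.03522603  0.11      ]
[[ 0.91   0.414 -0.001]
 [ 0.414 -0.91   0.002]
 [-0.    -0.002 -1.   ]]
```

Both cameras agree: the cup is near (0.565, 0.202) with its lugs at 146°, and the socket is near (0.501, -0.162) with its gaps at 17°. The plan is to grip with tool y at about -25°, turn the cup about 51° counter-clockwise to insert it, then about 80° clockwise. I'll start with the yaw and the transit.

```bash
python3 -m jog '[[0,0,-0.2,0,0,-1],[0,0,-0.2,0,0,-1],[0,0,-0.2,0,0,-1],[0,0,-0.2,0,0,-1],[0,0,-0.2,0,0,-1],[0,0,0,0,0,-1],[0,0,0,0,0,-1],[0,0,0,0,0,-1]]' 0
cat >> h.py <<'E'
def togo(target,yd=None):
    """target TCP xyz, tool y angle deg -> tool shifts in 0.04 m units, total"""
    s=bot.get_state(); M=R.from_rotvec(s["eef_rot"]).as_matrix()
    a=np.degrees(np.arctan2(M[1,1],M[0,1]))
    print("t",s["time_s"],"tcp",s["tcp_pos"].round(4),"yang",a.round(2),"z",M[:,2].round(3),"F",s["ft_force"].round(1),"w",s["gripper_width"].round(4),"q7",s["joint_pos"].round(2))
    print("shift units",(M.T@(np.array(target)-s["tcp_pos"])/.04).round(2), "" if yd is None else ("rz units",((a-yd)/5).round(2)))
E
python3 -c "
from h import *
togo([.565,.202,.24],-25)"
```

```text
time_s: 0.9
tcp_pos: [0.2689, -0.5914, 0.245]
eef_rot: [-2.654, -1.68, -0.0]
ft_force: [0.2, -0.3, 0.0]
gripper_width: 0.0943
finger_force: 0.0Traceback (most recent call last):
  File "<string>", line 3, in <module>
    togo([.565,.202,.24],-25)
    ~~~~^^^^^^^^^^^^^^^^^^^^^
  File "h.py", line 16, in togo
    print("t",s["time_s"],"tcp",s["tcp_pos"].round(4),"yang",a.round(2),"z",M[:,2].round(3),"F",s["ft_force"].round(1),"w",s["gripper_width"].round(4),"q7",s["joint_pos"].round(2))
                                                                                                                           ^^^^^^^^^^^^^^^^^^^^^^^^
AttributeError: 'float' object has no attribute 'round'
```

```bash
sed -i 's/s\["gripper_width"\].round(4)/round(s["gripper_width"],4)/' h.py
R8='[[0.88,-0.08,0,0,0,0]]'
python3 -m jog '[[0.5,-0.08,0,0,0,0],[0.88,-0.08,0,0,0,0],[0.88,-0.08,0,0,0,0],[0.88,-0.08,0,0,0,0],[0.88,-0.08,0,0,0,0],[0.88,-0.08,0,0,0,0],[0.88,-0.08,0,0,0,0],[0.88,-0.08,0,0,0,0]]' >/dev/null
python3 -m jog '[[0.88,-0.08,0,0,0,0],[0.88,-0.08,0,0,0,0],[0.88,-0.08,0,0,0,0],[0.88,-0.08,0,0,0,0],[0.88,-0.08,0,0,0,0],[0.88,-0.08,0,0,0,0],[0.88,-0.08,0,0,0,0],[0.88,-0.08,0,0,0,0]]' 
python3 -c "
from h import *
togo([.565,.202,.24],-25)"
```

```text
time_s: 2.5
tcp_pos: [0.4593, -0.0738, 0.2453]
eef_rot: [-2.658, -1.675, 0.001]
ft_force: [0.3, 0.8, 0.8]
gripper_width: 0.0939
finger_force: 0.0
t 2.5 tcp [ 0.4593 -0.0738  0.2453] yang -25.55 z [-0. -0. -1.] F [0.3 0.8 0.8] w 0.0939 q7 [ 0.32  0.32 -0.29  1.95  0.12  0.88 -0.48]
shift units [ 7.36 -0.59  0.13] ('rz units', np.float64(-0.11))
```

```bash

python3 -m jog '[[0.92,-0.07,0,0,0,0],[0.92,-0.07,0,0,0,0],[0.92,-0.07,0,0,0,0],[0.92,-0.07,0,0,0,0],[0.92,-0.07,0,0,0,0],[0.92,-0.07,0,0,0,0],[0.92,-0.07,0,0,0,0],[0.92,-0.07,0,0,0,0]]' >/dev/null
python3 -m jog '[[0,0,0,0,0,0],[0,0,0,0,0,0]]'
python3 - <<'E'
from h import *
togo([.5655,.202,.081],-25.5)
E
```

```text
time_s: 3.5
tcp_pos: [0.5654, 0.2005, 0.2447]
eef_rot: [-2.656, -1.677, 0.002]
ft_force: [-1.5, -0.4, 0.3]
gripper_width: 0.0938
finger_force: 0.0
t 3.5 tcp [0.5654 0.2005 0.2447] yang -25.45 z [-0.001 -0.001 -1.   ] F [-1.5 -0.4  0.3] w 0.0938 q7 [-0.19  0.53 -0.32  1.61  0.18  1.04 -1.  ]
shift units [ 0.04 -0.01  4.09] ('rz units', np.float64(0.01))
```

```bash

python3 -m jog '[[0.03,-0.02,0.6,0,0,0],[0,0,0.7,0,0,0],[0,0,0.7,0,0,0],[0,0,0.7,0,0,0],[0,0,0.6,0,0,0],[0,0,0.5,0,0,0],[0,0,0.29,0,0,0],[0,0,0,0,0,0]]'
python3 -m jog '[[0,0,0,0,0,0],[0,0,0,0,0,0],[0,0,0,0,0,0],[0,0,0,0,0,0],[0,0,0,0,0,0],[0,0,0,0,0,0],[0,0,0,0,0,0],[0,0,0,0,0,0]]' 1
python3 -c "
from h import *
togo([.5655,.202,.081],-25.5)"
```

```text
time_s: 4.3
tcp_pos: [0.5647, 0.1995, 0.0806]
eef_rot: [2.659, 1.673, -0.006]
ft_force: [-0.1, -0.1, -0.3]
gripper_width: 0.0942
finger_force: 0.0
time_s: 5.1
tcp_pos: [0.5653, 0.2021, 0.0822]
eef_rot: [-2.657, -1.676, 0.0]
ft_force: [-3.4, 1.8, 5.2]
gripper_width: 0.0553
finger_force: 30.0
t 5.1 tcp [0.5653 0.2021 0.0822] yang -25.52 z [-0.  0. -1.] F [-3.4  1.8  5.2] w 0.0553 q7 [-0.23  0.72 -0.26  1.76  0.27  0.69 -1.08]
shift units [0.   0.   0.03] ('rz units', np.float64(-0.0))
```

```bash

python3 -m jog '[[0,0,-0.4,0,0,0],[0,0,-0.8,0,0,0],[0,0,-0.9,0,0,0],[0,0,-0.9,0,0,0],[0,0,-0.8,0,0,0],[0,0,-0.5,0,0,0],[-0.4,0.1,0,0,0,0],[-0.8,0.22,0,0,0,0]]'
python3 -m jog '[[-0.9,0.25,0,0,0,0],[-0.9,0.25,0,0,0,0],[-0.9,0.25,0,0,0,0],[-0.9,0.25,0,0,0,0],[-0.9,0.25,0,0,0,0],[-0.9,0.25,0,0,0,0],[-0.9,0.25,0,0,0,0],[-0.9,0.25,0,0,0,0]]' >/dev/null
python3 -m jog '[[-0.45,0.12,0,0,0,-0.5],[0,0,0,0,0,-1],[0,0,0,0,0,-1],[0,0,0,0,0,-1],[0,0,0,0,0,-1],[0,0,0,0,0,-1],[0,0,0,0,0,-1],[0,0,0,0,0,-1]]'>/dev/null
python3 -m jog '[[0,0,0,0,0,-1],[0,0,0,0,0,-1],[0,0,0,0,0,-0.75],[0,0,0,0,0,0],[0,0,0,0,0,0],[0,0,0,0,0,0]]'
python3 - <<'E'
from h import *
import cv2
togo([.502,-.162,.25],25.8)
t=bot.camera("top");s=bot.camera("scene")
cv2.imwrite("pics/top1.png",t);cv2.imwrite("pics/scene1.png",s)
p=proj("scene",np.array([.502,-.162,.2])).astype(int); q=proj("top",np.array([.502,-.162,.2])).astype(int); print(p,q)
def c(im,u,v,r=35,k=8): return cv2.resize(im[v-r:v+r,u-r:u+r],None,fx=k,fy=k,interpolation=cv2.INTER_CUBIC)
print(p-33,q-33)
cv2.imwrite("pics/crop1.png",np.hstack([c(s,*p,33,6),c(t,*q,33,6)]))
E
```

```text
time_s: 5.9
tcp_pos: [0.5562, 0.1535, 0.253]
eef_rot: [-2.654, -1.68, -0.001]
ft_force: [-0.7, -0.5, -2.7]
gripper_width: 0.0555
finger_force: 29.9
time_s: 8.1
tcp_pos: [0.5004, -0.1605, 0.2532]
eef_rot: [-1.673, -2.658, 0.001]
ft_force: [1.2, -0.4, -1.8]
gripper_width: 0.0556
finger_force: 29.9
t 8.1 tcp [ 0.5004 -0.1605  0.2532] yang 25.6 z [-0.001 -0.    -1.   ] F [ 1.2 -0.4 -1.8] w 0.0556 q7 [ 0.61  0.43 -0.51  1.79  0.25  0.98  0.45]
shift units [-0.05  0.02  0.08] ('rz units', np.float64(-0.04))
[183 133] [311 194]
[150 100] [278 161]
```

View pics/crop1.png

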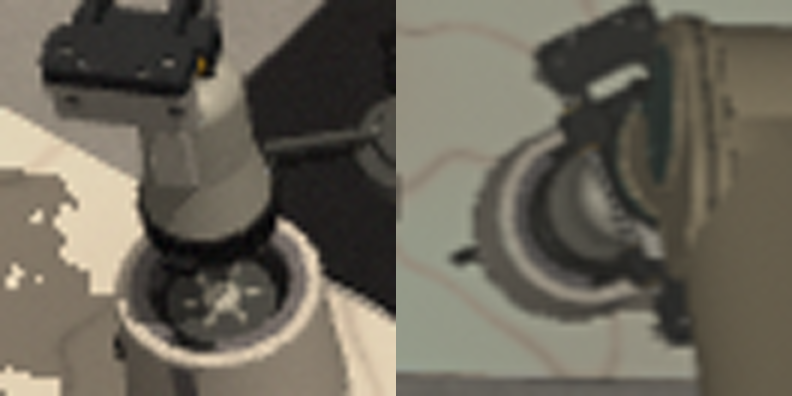

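The cup hangs upright over the socket. I'll refine the socket centre with a circle fit of the rim in the first pictures.

```bash
python3 - <<'E'
from h import *
import cv2
from scipy.optimize import minimize
from scipy.ndimage import map_coordinates as mc
for n in ("top","scene"):
    g=cv2.GaussianBlur(cv2.cvtColor(cv2.imread(f"pics/{n}0.png"),cv2.COLOR_BGR2GRAY).astype(float),(0,0),.7)
    def f(p,sg):
        def m(r): q=proj(n,circ([p[0],p[1],.1355],r)); return mc(g,[q[:,1],q[:,0]],order=1)
        return -sg*(np.mean(m(p[2]+.002)-m(p[2]-.002)))
    for r0,sg in ((.048,1),(.056,-1)):
        best=min((minimize(f,[.502+a,-.162+b,r0+c],args=(sg,),method="Nelder-Mead",options=dict(initial_simplex=[[.502+a,-.162+b,r0+c],[.505+a,-.162+b,r0+c],[.502+a,-.159+b,r0+c],[.502+a,-.162+b,r0+c+.003]])) for a in(-.002,.002) for b in(-.002,.002) for c in(-.002,.002)),key=lambda o:o.fun)
        print(n,r0,best.x.round(4),best.fun.round(1))
    # gap: sample brightness around lip ring r 39..47 in angle
    for r in (.041,.044):
        t=np.radians(np.arange(0,360,6)); q=proj(n,np.stack([best.x[0]+r*np.cos(t),best.x[1]+r*np.sin(t),.1355+0*t],-1))
        print(n,r,mc(g,[q[:,1],q[:,0]],order=1).astype(int))
E
```

```text
top 0.048 [ 0.5021 -0.164   0.0468] -26.1
top 0.056 [ 0.5014 -0.1641  0.056 ] -14.9
top 0.041 [57 49 47 45 45 49 59 68 69 69 70 71 71 69 67 68 68 67 68 70 71 72 72 72
 74 73 72 72 73 71 61 48 44 47 49 53 64 73 76 75 74 74 74 73 73 73 73 72
 72 74 73 72 72 72 71 71 69 68 67 64]
top 0.044 [69 61 58 56 57 58 71 80 81 83 84 85 86 84 83 84 83 82 85 86 87 85 86 88
 89 88 87 86 87 85 74 63 63 66 66 71 79 87 90 89 87 87 87 85 86 87 87 85
 83 87 86 85 84 84 82 80 80 80 79 76]Traceback (most recent call last):
  File "<stdin>", line 11, in <module>
  File "<stdin>", line 11, in <genexpr>
    res = _minimize_neldermead(fun, x0, args, callback, bounds=bounds,
                               **options)
    fxr = func(xr)
    fx = function(np.copy(x), *(wrapper_args + args))
  File "<stdin>", line 9, in f
  File "<stdin>", line 8, in m
  File "h.py", line 8, in proj
    c=bot.get_calibration(n); q=R.from_rotvec(c["orientation"]).inv().apply(np.asarray(X)-c["position"])
ValueError: time passes only in moves, steps and waits
```

```bash
sed -i 's/bot.get_calibration(n)/cal(n)/' h.py; cat >> h.py <<'E'
import functools
cal=functools.lru_cache(None)(lambda n: bot.get_calibration(n))
E
python3 - <<'E'
from h import *
import cv2
from scipy.optimize import minimize
from scipy.ndimage import map_coordinates as mc
n="scene"
g=cv2.GaussianBlur(cv2.cvtColor(cv2.imread(f"pics/{n}0.png"),cv2.COLOR_BGR2GRAY).astype(float),(0,0),.7)
def f(p,sg):
    def m(r): q=proj(n,circ([p[0],p[1],.1355],r)); return mc(g,[q[:,1],q[:,0]],order=1)
    return -sg*(np.mean(m(p[2]+.002)-m(p[2]-.002)))
for r0,sg in ((.047,1),(.056,-1)):
    best=min((minimize(f,[.502+a,-.162+b,r0],args=(sg,),method="Nelder-Mead",options=dict(initial_simplex=[[.502+a,-.162+b,r0],[.505+a,-.162+b,r0],[.502+a,-.159+b,r0],[.502+a,-.162+b,r0+.003]])) for a in(-.002,.002) for b in(-.002,.002)),key=lambda o:o.fun)
    print(n,r0,best.x.round(4),best.fun.round(1))
    if r0<.05: c=best.x
for r in (.041,.044):
    t=np.radians(np.arange(0,360,6)); q=proj(n,np.stack([c[0]+r*np.cos(t),c[1]+r*np.sin(t),.1355+0*t],-1))
    print(n,r,mc(g,[q[:,1],q[:,0]],order=1).astype(int))
# cup lugs: dark ring at r .041 at lug height, centre .5655 .202
for n in("top","scene"):
    g=cv2.cvtColor(cv2.imread(f"pics/{n}0.png"),cv2.COLOR_BGR2GRAY).astype(float)
    t=np.radians(np.r_[120:175:4,300:355:4]); 
    for r in(.041,.044):
        q=proj(n,np.stack([.5655+r*np.cos(t),.202+r*np.sin(t),.031+0*t],-1)); print(n,r,mc(g,[q[:,1],q[:,0]],order=1).astype(int))
E
```

```text
scene 0.047 [ 0.5023 -0.1626  0.0476] -40.8
scene 0.056 [ 0.5021 -0.1625  0.0562] -36.7
scene 0.041 [ 72  47  37  43  48  55  75  97 101 101  99 100  99 101 100  94  90  89
  90  88  86  84  84  86  90  86  85  86  88  88  87  85  89  92  97  95
  91  93  94  95  94  95  96  93  95  96  96  95  96  98  97  96  95  95
  96  98  96  94  90  86]
scene 0.044 [ 97  73  60  56  62  72  93 115 120 115 114 115 116 115 112 111 108 112
 113 110 108 108 108 112 112 108 105 107 109 111 105  99  95 101 108 109
 108 112 114 114 113 114 114 112 112 112 113 110 111 114 114 113 113 113
 114 114 118 118 114 110]
top 0.041 [146 150 140 123  83  50  53  51  54  62  82 112 136 151  83  84  78  64
  47  46  46  47  57  83 117 136 140 135]
top 0.044 [151 152 150 130  89  84  81  85  83  89 115 139 151 152  85  85  83  74
  68  64  76  83  76 105 131 149 149 148]
scene 0.041 [200 196 117  27  25  25  24  26  44  89 131 113 108 106 111 111 111  78
  48  30  26  28  25  22  22  82 116 151]
scene 0.044 [202 200 160  86  29  41  53  34  65 104 196 183 127 107 111 112 111  99
  72  53  44  56  44  43  70 130 181 168]
```

```bash
python3 - <<'E'
from h import *
togo([.5021,-.1632,.2],26.7)
E
```

```text
t 8.2 tcp [ 0.5009 -0.1602  0.2536] yang 25.66 z [-0. -0. -1.] F [-0.3 -0.9 -1.1] w 0.0552 q7 [ 0.61  0.43 -0.51  1.79  0.25  0.98  0.45]
shift units [-0.08 -0.01  1.34] ('rz units', np.float64(-0.21))
```

```bash
python3 -m jog '[[-0.08,-0.01,0.3,0,0,-0.2],[0,0,0.4,0,0,0],[0,0,0.4,0,0,0],[0,0,0.2,0,0,0],[0,0,0,0,0,0],[0,0,0,0,0,0]]'
python3 - <<'E'
from h import *
import cv2
togo([.5021,-.1632,.183],26.7)
t=bot.camera("top");s=bot.camera("scene")
cv2.imwrite("pics/scene2.png",s);cv2.imwrite("pics/top2.png",t)
p=proj("scene",np.array([.502,-.162,.15])).astype(int); q=proj("top",np.array([.502,-.162,.15])).astype(int); print(p-33,q-33)
def c(im,u,v,r=35,k=8): return cv2.resize(im[v-r:v+r,u-r:u+r],None,fx=k,fy=k,interpolation=cv2.INTER_CUBIC)
cv2.imwrite("pics/crop2.png",np.hstack([c(s,*p,33,6),c(t,*q,33,6)]))
E
```

```text
time_s: 8.8
tcp_pos: [0.5025, -0.163, 0.202]
eef_rot: [1.648, 2.674, 0.0]
ft_force: [0.7, -0.5, -2.0]
gripper_width: 0.0556
finger_force: 29.9
t 8.8 tcp [ 0.5025 -0.163   0.202 ] yang 26.72 z [ 0.  0. -1.] F [ 0.7 -0.5 -2. ] w 0.0556 q7 [ 0.59  0.49 -0.49  1.85  0.29  0.87  0.43]
shift units [ 0.   -0.01  0.47] ('rz units', np.float64(0.0))
[152 110] [276 162]
```

View pics/crop2.png

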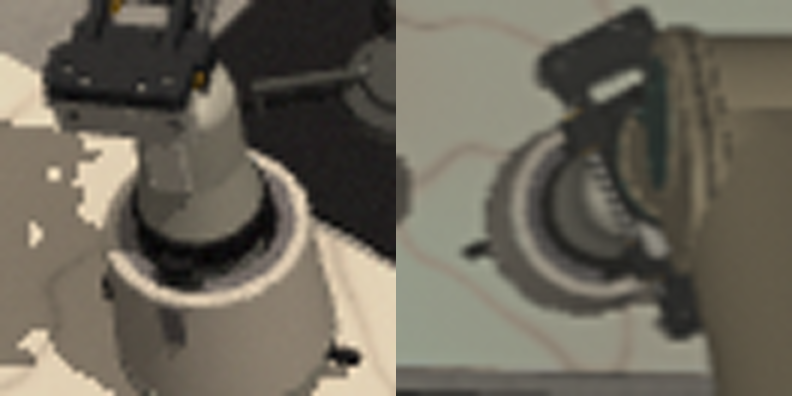

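The front lug, at crop (180,272), lies over the marked gap and the collar is inside the rim. I'll lower gently.

```bash
python3 -m jog '[[0,0,0.1,0,0,0],[0,0,0.1,0,0,0],[0,0,0.08,0,0,0],[0,0,0,0,0,0]]'; python3 -m jog '[[0,0,0.08,0,0,0],[0,0,0.08,0,0,0],[0,0,0,0,0,0],[0,0,0,0,0,0]]'
```

```text
time_s: 9.3
tcp_pos: [0.5018, -0.163, 0.1901]
eef_rot: [-1.648, -2.674, 0.0]
ft_force: [-0.1, 0.3, -2.3]
gripper_width: 0.055
finger_force: 29.9
time_s: 9.7
tcp_pos: [0.5022, -0.163, 0.1842]
eef_rot: [-1.648, -2.674, -0.0]
ft_force: [0.6, 0.4, -2.2]
gripper_width: 0.0554
finger_force: 29.9
```

Inserted without touching the lip. Now I'll push to the floor in small steps.

```bash
python3 -m jog '[[0,0,0.08,0,0,0],[0,0,0.08,0,0,0],[0,0,0.05,0,0,0],[0,0,0,0,0,0],[0,0,0,0,0,0]]'; python3 -m jog '[[0,0,0.04,0,0,0],[0,0,0.04,0,0,0],[0,0,0,0,0,0],[0,0,0,0,0,0]]'
```

```text
time_s: 10.2
tcp_pos: [0.5026, -0.1632, 0.1767]
eef_rot: [1.648, 2.673, -0.0]
ft_force: [-2.6, 0.6, 7.3]
gripper_width: 0.0554
finger_force: 30.0
time_s: 10.6
tcp_pos: [0.5024, -0.1633, 0.1739]
eef_rot: [1.648, 2.673, -0.001]
ft_force: [-3.7, -0.2, 10.1]
gripper_width: 0.0553
finger_force: 30.0
```

```bash
python3 -m jog '[[0,0,0.04,0,0,0],[0,0,0.03,0,0,0],[0,0,0,0,0,0],[0,0,0,0,0,0]]'
```

```text
time_s: 11.0
tcp_pos: [0.5022, -0.1634, 0.1736]
eef_rot: [1.647, 2.672, -0.003]
ft_force: [-9.2, 1.1, 31.9]
gripper_width: 0.0551
finger_force: 30.0
```

```bash
python3 -m jog '[[0,0,-0.03,0,0,0],[0,0,0,0,0,0.5],[0,0,0,0,0,0.7],[0,0,0,0,0,0.7],[0,0,0,0,0,0.7]]';python3 -c "
from h import *
togo([.5021,-.1632,.1736],-53.5)"
```

```text
time_s: 11.5
tcp_pos: [0.5035, -0.1636, 0.1736]
eef_rot: [1.94, 2.466, 0.0]
ft_force: [-2.9, -0.4, 18.3]
gripper_width: 0.0554
finger_force: 30.0
t 11.5 tcp [ 0.5035 -0.1636  0.1736] yang 13.63 z [ 0.003 -0.002 -1.   ] F [-2.9 -0.4 18.3] w 0.0554 q7 [ 0.53  0.52 -0.4   1.88  0.28  0.79  0.22]
shift units [ 0.02 -0.03  0.  ] ('rz units', np.float64(13.43))
```

Turning under 18 N of push. Continuing.

```bash
python3 -m jog '[[0,0,0,0,0,0.8],[0,0,0,0,0,0.8],[0,0,0,0,0,0.8],[0,0,0,0,0,0.8],[0,0,0,0,0,0.8],[0,0,0,0,0,0.8],[0,0,0,0,0,0.8],[0,0,0,0,0,0]]';python3 -c "
from h import *
togo([.5021,-.1632,.1736],-53.5);print(bot.get_state()['ft_torque'].round(2))"
```

```text
time_s: 12.3
tcp_pos: [0.503, -0.1639, 0.1736]
eef_rot: [2.479, 1.924, 0.001]
ft_force: [-3.7, -1.3, 18.7]
gripper_width: 0.055
finger_force: 30.0
t 12.3 tcp [ 0.503  -0.1639  0.1736] yang -14.39 z [ 0.002 -0.003 -1.   ] F [-3.7 -1.3 18.7] w 0.055 q7 [ 0.44  0.51 -0.26  1.89  0.18  0.77 -0.17]
shift units [ 0.01 -0.03  0.  ] ('rz units', np.float64(7.82))
[-0.06  1.28 -0.14]
```

```bash
python3 -m jog '[[0,0,0,0,0,0.8],[0,0,0,0,0,0.8],[0,0,0,0,0,0.8],[0,0,0,0,0,0.8],[0,0,0,0,0,0.8],[0,0,0,0,0,0.8],[0,0,0,0,0,0.8],[0,0,0,0,0,0]]';python3 -c "
from h import *
togo([.5021,-.1632,.1736],-53.5);print(bot.get_state()['ft_torque'].round(2))"; python3 -m jog '[[0,0,0,0,0,0.5],[0,0,0,0,0,0.5],[0,0,0,0,0,0.5],[0,0,0,0,0,0]]';python3 -c "
from h import *
togo([.5021,-.1632,.1736],-53.5);print(bot.get_state()['ft_torque'].round(2))"
```

```text
time_s: 13.1
tcp_pos: [0.503, -0.1635, 0.1736]
eef_rot: [2.872, 1.267, 0.002]
ft_force: [-3.8, 0.1, 19.6]
gripper_width: 0.0551
finger_force: 30.0
t 13.1 tcp [ 0.503  -0.1635  0.1736] yang -42.38 z [ 0.002 -0.002 -1.   ] F [-3.8  0.1 19.6] w 0.0551 q7 [ 0.35  0.5  -0.12  1.89  0.09  0.76 -0.57]
shift units [-0.01 -0.02  0.  ] ('rz units', np.float64(2.22))
[ 0.24  1.29 -0.09]
time_s: 13.5
tcp_pos: [0.5026, -0.1636, 0.1736]
eef_rot: [2.948, 1.08, 0.001]
ft_force: [-5.9, -1.0, 20.0]
gripper_width: 0.0554
finger_force: 30.0
t 13.5 tcp [ 0.5026 -0.1636  0.1736] yang -49.77 z [ 0.002 -0.002 -1.   ] F [-5.9 -1.  20. ] w 0.0554 q7 [ 0.32  0.5  -0.09  1.89  0.06  0.75 -0.67]
shift units [-0.   -0.02 -0.  ] ('rz units', np.float64(0.75))
[0.23 1.41 0.32]
```

```bash
for i in 1; do python3 -m jog '[[0,0,0,0,0,0.4],[0,0,0,0,0,0]]';python3 -c "
from h import *
togo([.5021,-.1632,.1736],-53.5);print(bot.get_state()['ft_torque'].round(2))"; python3 -m jog '[[0,0,0,0,0,0.4],[0,0,0,0,0,0]]';python3 -c "
from h import *
togo([.5021,-.1632,.1736],-53.5);print(bot.get_state()['ft_torque'].round(2))"; done
```

```text
time_s: 13.7
tcp_pos: [0.5017, -0.1639, 0.1736]
eef_rot: [2.966, 1.03, -0.001]
ft_force: [-7.0, -0.5, 21.0]
gripper_width: 0.0554
finger_force: 30.0
t 13.7 tcp [ 0.5017 -0.1639  0.1736] yang -51.68 z [-0.    -0.002 -1.   ] F [-7.  -0.5 21. ] w 0.0554 q7 [ 0.31  0.5  -0.08  1.89  0.06  0.76 -0.7 ]
shift units [ 0.02 -0.01  0.  ] ('rz units', np.float64(0.36))
[0.06 1.83 0.73]
time_s: 13.9
tcp_pos: [0.5015, -0.1638, 0.1736]
eef_rot: [2.983, 0.98, -0.002]
ft_force: [-7.3, -0.2, 22.6]
gripper_width: 0.0557
finger_force: 30.0
t 13.9 tcp [ 0.5015 -0.1638  0.1736] yang -53.64 z [-0.    -0.002 -1.   ] F [-7.3 -0.2 22.6] w 0.0557 q7 [ 0.31  0.5  -0.07  1.89  0.05  0.75 -0.72]
shift units [ 0.02 -0.   -0.  ] ('rz units', np.float64(-0.03))
[0.1  1.83 0.83]
```

The twist moment has saturated at 0.83 N m, so the cup is at the end stop. I'll relax the twist slightly and ease up.

```bash
python3 -m jog '[[0,0,0,0,0,-0.25],[0,0,-0.04,0,0,0],[0,0,-0.04,0,0,0],[0,0,-0.04,0,0,0],[0,0,0,0,0,0]]';python3 -m jog '[[0,0,-0.03,0,0,0],[0,0,-0.03,0,0,0],[0,0,0,0,0,0]]';python3 -c "
from h import *
togo([.5021,-.1632,.1796],-53.5);print(bot.get_state()['ft_torque'].round(2))"
```

```text
time_s: 14.4
tcp_pos: [0.5017, -0.1638, 0.1764]
eef_rot: [2.974, 1.008, -0.001]
ft_force: [-3.6, -2.0, 7.0]
gripper_width: 0.055
finger_force: 30.0
time_s: 14.7
tcp_pos: [0.5018, -0.1638, 0.1783]
eef_rot: [2.975, 1.008, -0.001]
ft_force: [-3.7, -3.3, 4.4]
gripper_width: 0.0551
finger_force: 30.0
t 14.7 tcp [ 0.5018 -0.1638  0.1783] yang -52.56 z [-0.001 -0.001 -1.   ] F [-3.7 -3.3  4.4] w 0.0551 q7 [ 0.31  0.49 -0.07  1.89  0.05  0.77 -0.71]
shift units [ 0.01 -0.01 -0.03] ('rz units', np.float64(0.19))
[-0.97  0.8   0.22]
```

```bash
python3 -m jog '[[0,0,-0.03,0,0,0],[0,0,-0.03,0,0,0],[0,0,0,0,0,0]]';python3 -m jog '[[0,0,-0.03,0,0,0],[0,0,0,0,0,0]]'
```

```text
time_s: 15.0
tcp_pos: [0.5017, -0.1637, 0.1797]
eef_rot: [2.975, 1.008, -0.002]
ft_force: [-1.6, -5.2, -7.2]
gripper_width: 0.0553
finger_force: 30.0
time_s: 15.2
tcp_pos: [0.5016, -0.1637, 0.1798]
eef_rot: [-2.975, -1.008, 0.003]
ft_force: [0.9, -5.0, -16.3]
gripper_width: 0.0555
finger_force: 30.0
```

The cup rises 6 mm and then resists the pull, so it is locked in the notch. I'll release and retreat upward.

```bash
python3 -m jog '[[0,0,0.05,0,0,0],[0,0,0,0,0,0]]';python3 -m jog '[[0,0,0,0,0,0],[0,0,0,0,0,0],[0,0,0,0,0,0],[0,0,0,0,0,0],[0,0,0,0,0,0],[0,0,0,0,0,0]]' 0; python3 -m jog '[[0,0,-0.3,0,0,0],[0,0,-0.5,0,0,0],[0,0,-0.7,0,0,0],[0,0,-0.8,0,0,0],[0,0,-0.8,0,0,0],[0,0,-0.6,0,0,0]]'
python3 -m jog '[[0,0.5,-0.2,0,0,0],[0,0.9,0,0,0,0],[0,0.9,0,0,0,0],[0,0.9,0,0,0,0],[0,0.9,0,0,0,0],[0,0.5,0,0,0,0],[0,0,0,0,0,0],[0,0,0,0,0,0]]'
python3 - <<'E'
from h import *
import cv2
t=bot.camera("top");s=bot.camera("scene")
cv2.imwrite("pics/scene3.png",s);cv2.imwrite("pics/top3.png",t)
cv2.imwrite("pics/v3.png",np.hstack([cv2.resize(s[80:280,100:320],None,fx=1.8,fy=1.8),cv2.resize(t[100:300,140:360],None,fx=1.8,fy=1.8)]))
E
```

```text
time_s: 15.4
tcp_pos: [0.5018, -0.1637, 0.1797]
eef_rot: [2.975, 1.008, -0.002]
ft_force: [-2.9, -4.7, 0.3]
gripper_width: 0.0552
finger_force: 30.0
time_s: 16.0
tcp_pos: [0.5023, -0.1628, 0.1799]
eef_rot: [-2.975, -1.009, -0.0]
ft_force: [-0.1, -0.5, -0.6]
gripper_width: 0.0938
finger_force: 0.0
time_s: 16.6
tcp_pos: [0.5027, -0.1631, 0.331]
eef_rot: [2.974, 1.008, 0.004]
ft_force: [0.1, 0.1, -0.7]
gripper_width: 0.0941
finger_force: 0.0
time_s: 17.4
tcp_pos: [0.6138, -0.3085, 0.3361]
eef_rot: [-2.974, -1.008, 0.0]
ft_force: [-0.5, -0.1, -0.8]
gripper_width: 0.0944
finger_force: 0.0
```

View pics/v3.png

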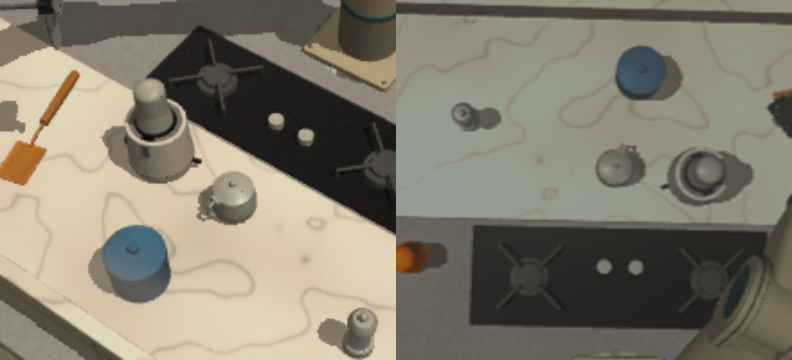

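The cup stands upright in the socket, at crop (150,105) in scene and (706,170) in top. The bystanders are untouched and the gripper is clear.

```bash
python3 -c "
from rig import bot
print(bot.job_done())"
```

```text
the job is handed in; nothing more can be done
None
```

The grinding cup is in the motor base, turned clockwise to the stop, sprung up 6 mm into its locked position and released. The other things were left where they stood, and the job was handed in at about 17.5 s.

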